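# Swing the jar tray home under the filter funnel and latch it

### The job

Swing the tray with the glass jar round its pivot pin, in under the filter funnel, and press it home against the stop's pad, with about 10 N more than it takes to slide it, for a good second; the stop must never bear more than 18 N. Then turn the turn-button fully round behind the tray so that it cannot swing out. The jar must stay upright on its cork mat, and everything else must stay where it stands.

Things in the scene. Friction and masses are not known exactly. Their poses are not given: they have to be found in the camera images.
- base: Fixture screwed to the table: flat grey board 8 mm thick, spanning its own x -170..120, y -290..60 mm. Origin: on the table, on the axis of the steel pivot pin (16 mm thick; 32 mm cap, top 23 mm above the table). Its x points roughly away from the robot. All heights below are above the table.
- funnel_tip (a point): Spout end, 122 mm high, of the fixed white filter funnel (axis at x 0, y -85 mm of the base; 96 mm wide at its rim, 218 mm high). It hangs on a thin steel stand whose post is at x 98, y -60 mm of the base, 235 mm tall.
- stop: Fixed steel block (24 x 34 x 34 mm) beyond the tray, with a screw-set round rubber-faced pad (20 mm wide, middle 26 mm high) looking to -x of the base. Origin: foot of its pad-side face, at x 80, y -170 mm of the base. The pad's face is at x 65 mm of the base, but its screw is set anew each time, up to 6 mm either way, and this is not measured: feel for it. It does not yield.
- tray: Loose plywood tray, about 0.6 kg: its x -65..65, y -210..30 mm; rim 8 mm thick, 36 mm high (top 44 mm above table). Origin: centre of its pivot hole, underside, 8 mm high. The hole has 1 mm play on the pin; the cap stops it lifting. Home: axes parallel to the base's. It starts turned 0.45 to 0.95 rad clockwise (from above), its free end out towards the robot, and goes home counter-clockwise.
- push_corner (a point): Where to push the tray: outer face of its robot-side long rim near the free corner (x -65, y -170 mm of the tray), 26 mm high; the face's outward normal is -x of the tray. At home it is straight opposite the pad. Dry friction: sliding takes 2 to 7 N here, more if pressed down on; it stays where left. Against the stop the force rises by 10 N within 1 to 3 mm.
- mat_spot (a point): Centre of the round cork mat (96 mm wide) on the tray's floor, 16 mm high, at x 0, y -85 mm of the tray.
- jar_mid (a point): Centre, half-way up, of the empty open glass jar (72 mm wide, 78 mm tall, 0.2 kg) standing loose on the cork mat.
- turn_button (a joint): Level swivel catch, rad: aluminium bar 22 mm wide, 75 mm long from its pivot, 22 to 36 mm high. 0: points to -x -y of the base, clear of the tray. Grows as it turns clockwise (from above), via -x of the base (0.785), to its limit 2.356, pointing to +y, lying 2 to 14 mm clear along the home tray's robot-side rim and barring its way. Starts at 0 to 0.5. About 2 N at its post; stays where left.
- button_pivot (a point): The turn-button's upright axis (x -84, y -245 mm of the base), at the underside of its bar, 22 mm high.
- button_post (a point): Upright round post, 12 mm thick, on the turn-button's bar 60 mm from its axis, by which it is pushed round. The point is 49 mm high; the post reaches from 36 to 64 mm.
- pigment_a: Bystander: small amber glass bottle, 36 mm wide and 70 mm tall, standing on the fixture's base board beside the pivot. Origin at the middle of its underside.
- pigment_b: Bystander: small red-brown bottle, 36 mm wide and 85 mm tall, standing on the base board just beyond the free end of the home tray, not far from the turn-button. Origin at the middle of its underside.
- beaker: Bystander: open steel beaker, 80 mm wide, 100 mm tall, on the table to the right. Origin at the middle of its underside.
- bowl: Bystander: white bowl, 110 mm wide, 50 mm tall, on the table to the left. Origin at the middle of its underside.
- preserve_jar: Bystander: glass jar with a steel lid, 90 mm wide, 130 mm tall, on the table to the left. Origin at the middle of its underside.
- spoon: Bystander: wooden spoon lying on the table to the right.
Not all that is in view belongs to the job. Leave any purple or turquoise look-alike of the part that bears jar_mid alone.

How it is judged:
On the way, in this order (a step that is already met when the one before it is completed fails the run):
1. the tray is pressed against the stop's pad with more than 3 N (and not over 18 N) for 0.8 s, the turn-button still open (contact force between tray and stop above 3 N and value of joint turn_button below 1.2 rad and angle between the x axis of tray and the x axis of base, either way round below 0.07 rad and x of push_corner in the frame of base above -0.08 m and y of push_corner in the frame of base below -0.14 m), for 0.8 s.
2. the turn-button is turned round behind the tray, to within 0.15 rad of its limit (value of joint turn_button above 2.2 rad and angle between the x axis of tray and the x axis of base, either way round below 0.07 rad and x of push_corner in the frame of base above -0.08 m and y of push_corner in the frame of base below -0.14 m), for 0.2 s.
At the end, for the whole second after the job is handed in: The tray lies home (parallel to the base within 0.07 rad, its push corner not over 15 mm short of the nominal home), the turn-button is past 2.2 rad behind it, the jar stands upright (within 0.1 rad) within 20 mm of the mat's middle, and the tray is at rest (all of step 2 and horizontal distance between jar_mid and mat_spot below 0.02 m and angle between jar_mid's own z axis and vertical below 0.1 rad and linear speed of tray below 0.01 m/s); the robot touches nothing.
It fails at once if the tray is pressed against the stop with more than 18 N (contact force between tray and stop above 18 N).
It fails at once if the jar tips by more than 0.3 rad (angle between jar_mid's own z axis and vertical above 0.3 rad).
It fails at once if a bystander is shifted by more than 20 mm (distance of any of pigment_a, pigment_b, beaker, bowl, preserve_jar, spoon from where it was at the start of the episode above 0.02 m).
It also fails if it takes over 72 s, if anything falls off the work surface, if the arm or the gripper's body presses on something with over 40 N, if the wrist force passes 120 N, or if a joint passes its speed limit or range.

### The arm

A 6-joint arm with a two-finger parallel gripper is mounted at the origin on the work surface. World frame = base frame: x ahead of the robot, y to its left, z up, the work surface at z = 0. Lengths are in m, angles in rad, forces in N, time in s.
With the tool pointing down it reaches from about 0.325 to 0.775 m from the base axis. Payload 9.3 kg.
Tool frame: the origin (TCP) lies at the very end of the fingers, on their centre line; the grasp point (between the pads) lies 19 mm behind it; z points along the fingers, x is the direction in which the jaws open and shut, and the axes are right-handed (so a half turn about z gives the same grasp; the last joint's range is limited). The gripper opens to 85 mm and grips with 20 to 120 N. Pads are 22 mm wide; open, the fingers measure 114 mm over their backs; the gripper's body (76 mm by 85 mm) begins 54 mm behind the grasp point. The pads swing forward as they close: fully open they stand 13 mm farther back than shut.
Start: joints at [0.991, 0.259, 0.021, 1.334, 0, 1.418], TCP at [0.228, 0.501, 0.231] pointing down, gripper open.
Joint ranges: [-3.04, 3.04], [-0.91, 1.82], [-1.04, 1.36], [-1.92, 1.95], [-1.52, 1.45], [-3.14, 3.14]. Speed limits (rad/s): [2.22, 2.22, 2.79, 3.14, 3.14, 3.14].

### API

Orientations are given as a 3x3 rotation matrix whose columns are the frame's x, y, z axes.
In Python, from bench import bot gives the robot as it stands.
- The arm moves only by the shell command python3 -m pendant 'ROWS' [FORCE]. ROWS is a JSON object of lists of equal length, an entry for each row: "slide": the shift along the tool's x, y, z in mm, a list of three; "roll": the turn about the tool's z in degrees; "hand": the finger opening in mm, from 0 to 85.4. A call has exactly 10 rows; each row shifts and turns the commanded pose from where the row before left it, along the tool's axes as they then stand; what a row does not reach is not made up. A row lasts 1/10 s, in which the tool goes at most 50 mm and 8.59 degrees, less where a joint would pass 70% of its speed; a pose out of reach is approached as far as the arm can. A call is refused whole if a number of a shift passes 50 or a number of a turn 8.59, either way. A call with a gripper value outside its range is refused whole. The fingers move at their own pace and stop on an object; FORCE is the grip in N (left out, the last holds). Time passes only in rows, so rows that do not move let the fingers close, or fill a call up. It gives the time, the measured TCP pose, the force and the opening at its end, in the units of the state.
- bot.get_state(): the state, without advancing time (a new reading comes with each control period).
- bot.snapshot(name): name is "scene" or "top"; returns the picture (400x640x3 uint8, red, green, blue); there is no depth.
- bot.camera_info(name): a dict with "fovy" (degrees; the focal length in pixels is half the picture's height over the tangent of half this angle, whatever the lens; pixels are square), "cx", "cy" (the principal point, pixels), "k1" (the pictures are not rectified: a ray, as slopes to the right and down, at radius r is drawn at 1 + k1 r^2 times it, then the intrinsics apply), "xyz" and "orientation" of the camera in the world. Camera axes: x right, y up, looking along -z (the intrinsics and any distortion apply to the point x, -y, -z); pixel columns grow to the right and rows downward; lengths in m; the calibration is good to about 2 mm. A picture is of the moment at which its call begins. camera_info takes no time and is no camera call.
- bot.hand_in(): hands the job in, once; it reports no verdict.
The state is a dict: "time": time; "qpos": joint angles; "qvel": joint speeds; "effort": joint torques, N m; "eef_pos": TCP position; "tcp_rot": TCP orientation; "ft_force": force on the tool from outside, world axes, zero at the start; "wrist_torque": the same for the moment, N m; "finger_gap": opening from 0.0 (shut) to 1.0 (fully open).
Only numpy, scipy, OpenCV 4.12 (cv2) and the standard library are available. Lean on these libraries where they do the work, as an engineer would, in place of code of your own. Each camera call takes 0.05 s, during which the arm holds its last target.

## Working session

There is one attempt and no reset: what is moved stays moved. The work goes in short steps, Python scripts to look and compute and a shell command to move; the robot and the scene stay as the last step left them, time stands still between calls to the robot, and variables do not carry over. Pictures are saved under pics/ and viewed, and the job is handed in when it is done.

```bash
ls; mkdir -p pics; python3 - <<'E'
from bench import bot
import cv2
for n in ("scene","top"):
    im=bot.snapshot(n); cv2.imwrite(f"pics/{n}0.png",im[:,:,::-1]); print(n,bot.camera_info(n))
print(bot.get_state())
E
```

```text
pics
scene {'fovy': 52.563728322237445, 'cx': 312.58897946981523, 'cy': 201.3858106669261, 'k1': -0.04089437176489562, 'xyz': array([1.15837884, 0.7210228 , 0.65130164]), 'orientation': array([[-0.76856312, -0.3511723 ,  0.53477916],
       [ 0.63947833, -0.3962611 ,  0.65882062],
       [-0.01944737,  0.84832491,  0.52911874]])}
top {'fovy': 50.337164593027346, 'cx': 329.42013998881094, 'cy': 196.4562673492065, 'k1': -0.09264411763051152, 'xyz': array([0.42301184, 0.0292718 , 1.36647841]), 'orientation': array([[ 0.00688398,  0.990625  , -0.13643576],
       [-0.99995989,  0.00603775, -0.00661526],
       [-0.00572948,  0.13647582,  0.99062683]])}
{'time': 0.1, 'qpos': array([9.91410792e-01, 2.59146417e-01, 2.08355130e-02, 1.33370361e+00,
       2.73865821e-05, 1.41819467e+00]), 'qvel': array([-0.00163911, -0.00018548,  0.00332015,  0.00157931, -0.00037782,
        0.00068802]), 'effort': array([ 4.19179458e-03, -5.56692839e+01,  3.45072770e+01,  1.15918883e-02,
       -2.33464816e-04,  2.03986502e-05]), 'eef_pos': array([0.22752828, 0.50045412, 0.23072006]), 'tcp_rot': array([[ 4.13944912e-01,  9.10301672e-01, -6.89888165e-04],
       [ 9.10301143e-01, -4.13945432e-01, -1.00438613e-03],
       [-1.19987043e-03, -2.12245457e-04, -9.99999258e-01]]), 'ft_force': array([ 0.02681783,  0.48641608, -0.19178679]), 'wrist_torque': array([ 0.02579499, -0.00448919,  0.02741909]), 'finger_gap': 1.0028932007294185}
```

View pics/scene0.png

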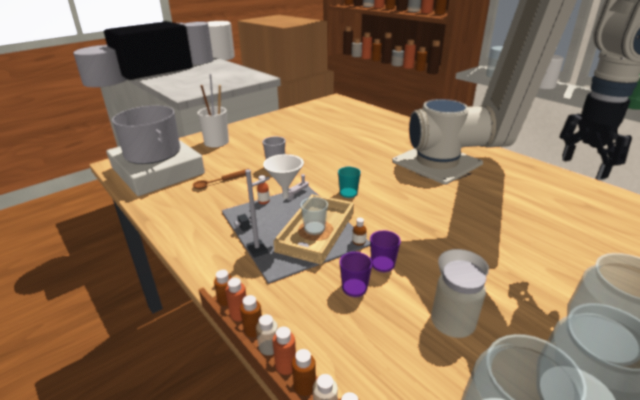

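View pics/top0.png

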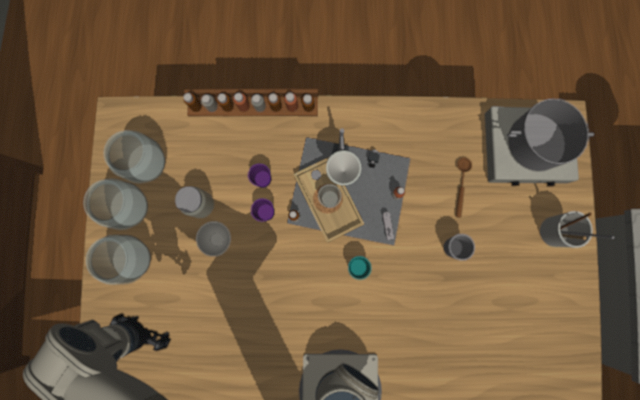

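The top view shows the grey board at about (287..410, 138..243). The tray is turned out to (310..360, 165..238), the funnel rim is at (344,167), the turn-button bar at (388,224), and the stop at (372,156). I'll enlarge it.

```bash
cat > h.py <<'E'
import numpy as np, cv2
from bench import bot
def intr(n):
    c=bot.camera_info(n); f=200/np.tan(np.radians(c['fovy']/2)); return c,f
def proj(n,P):
    c,f=intr(n); p=(np.atleast_2d(P)-c['xyz'])@c['orientation']
    s=np.stack([p[:,0]/-p[:,2],-p[:,1]/-p[:,2]],1); r2=(s**2).sum(1,keepdims=True)
    return s*(1+c['k1']*r2)*f+[c['cx'],c['cy']]
def ray(n,px):
    c,f=intr(n); d=(np.atleast_2d(px)-[c['cx'],c['cy']])/f; s=d.copy()
    for _ in range(30): s=d/(1+c['k1']*(s**2).sum(1,keepdims=True))
    v=np.c_[s[:,0],-s[:,1],-np.ones(len(s))]@c['orientation'].T
    return c['xyz'],v
def onz(n,px,z):
    o,v=ray(n,px); return o+v*((z-o[2])/v[:,2])[:,None]
E
python3 - <<'E'
import cv2
a=cv2.imread('pics/top0.png')[125:255,275:420]; cv2.imwrite('pics/topc.png',cv2.resize(a,None,fx=4.5,fy=4.5,interpolation=cv2.INTER_CUBIC))
a=cv2.imread('pics/scene0.png')[145:285,215:380]; cv2.imwrite('pics/scenec.png',cv2.resize(a,None,fx=4,fy=4,interpolation=cv2.INTER_CUBIC))
E
```

```text
(no output)
```

View pics/topc.png

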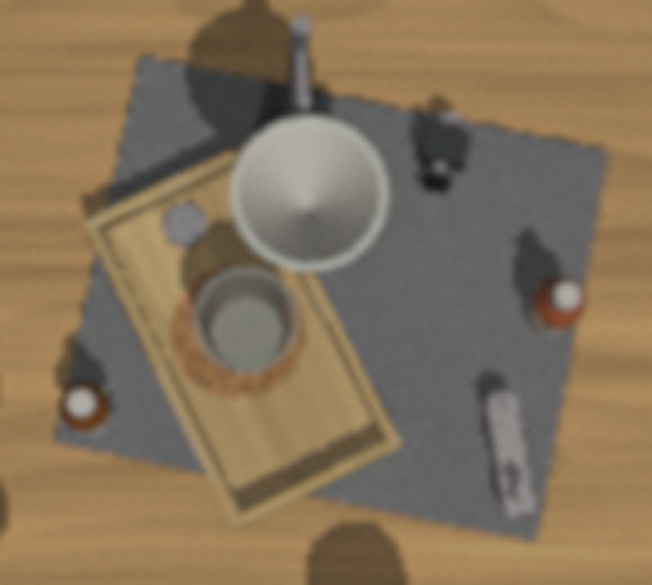

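View pics/scenec.png

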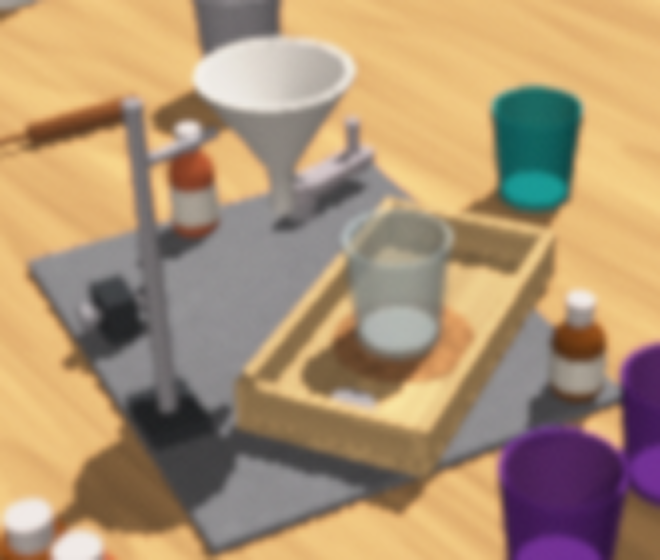

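Board corners in the crop are (140,57), (607,150), (537,540) and (55,440). Tray rim corners are (85,222), (238,522) and (400,442), with the pivot cap at (185,223). The button bar runs from (497,395) to (522,515), and the jar is at about (245,330).

```bash
cat >> h.py <<'E'
def crop(p): return (np.atleast_2d(np.array(p,float))+.5)/4.5-.5+[275,125]
def rigid(A,B): # B = R A + t (2d)
    a=A.mean(0);b=B.mean(0);H=(A-a).T@(B-b);th=np.arctan2(H[0,1]-H[1,0],H[0,0]+H[1,1])
    R=np.array([[np.cos(th),-np.sin(th)],[np.sin(th),np.cos(th)]]);return th,R,b-R@a
E
python3 - <<'E'
from h import *
np.set_printoptions(precision=4,suppress=True)
A=np.array([[.12,.06],[.12,-.29],[-.17,-.29],[-.17,.06]])
B=onz('top',crop([(140,57),(607,150),(537,540),(55,440)]),.008)[:,:2]
th,R,t=rigid(A,B); print('base',th,t,(A@R.T+t-B)*1e3)
A=np.array([[-.065,.03],[-.065,-.21],[.065,-.21]])
T=onz('top',crop([(85,222),(238,522),(400,442)]),.044)[:,:2]
tt,Rt,t2=rigid(A,T); print('tray',tt,tt-th,t2,(A@Rt.T+t2-T)*1e3)
print('pin cap',onz('top',crop((185,223)),.023))
print('funnel rim meas',onz('top',crop((310,193)),.218),'pred',R@[0,-.085]+t)
bp=R@[-.084,-.245]+t
print('btn pivot',bp,'dist r',np.linalg.norm(bp))
for px in [(497,395),(522,515)]:
  print('bar end',R.T@(onz('top',crop(px),.036)[0,:2]-t))
print('pigb',R.T@(onz('top',crop((567,297)),.093)[0,:2]-t), 'piga',R.T@(onz('top',crop((82,403)),.078)[0,:2]-t))
print('jar',Rt.T@(onz('top',crop((247,322)),.094)[0,:2]-t2))
pc=Rt@[-.065,-.17]+t2; ph=R@[-.065,-.17]+t
print('push now',pc,'home',ph)
np.savez('pose.npz',th=th,t=t,tt=tt,t2=t2)
# overlay
im=cv2.resize(cv2.imread('pics/top0.png')[125:255,275:420],None,fx=4.5,fy=4.5,interpolation=cv2.INTER_CUBIC)
sc=cv2.resize(cv2.imread('pics/scene0.png')[145:285,215:380],None,fx=4,fy=4,interpolation=cv2.INTER_CUBIC)
pts=[]
for (x,y,z) in [(.12,.06,.008),(.12,-.29,.008),(-.17,-.29,.008),(-.17,.06,.008),(.065,-.17,.026),(-.084,-.245,.036),(0,0,.023),(0,-.085,.218),(.098,-.06,.235)]: pts.append([*(R@[x,y]+t),z])
for a,r in [(0,.075),(.5,.075)]:
  d=np.pi+np.pi/4-a; pts.append([*(R@[-.084+r*np.cos(d),-.245+r*np.sin(d)]+t),.036])
for (x,y) in [(-.065,.03),(-.065,-.21),(.065,-.21),(.065,.03),(-.065,-.17)]: pts.append([*(Rt@[x,y]+t2),.044])
for n,I,f,o in (('top',im,4.5,(275,125)),('scene',sc,4,(215,145))):
  for p in proj(n,pts): 
    q=((p-o+.5)*f-.5).astype(int); cv2.circle(I,tuple(int(v) for v in q),4,(0,255,0),1)
cv2.imwrite('pics/ovt.png',im); cv2.imwrite('pics/ovs.png',sc)
E
```

```text
base -0.19615082809870163 [0.6788 0.0832] [[ 1.8681  0.917 ]
 [ 1.0718 -1.8001]
 [-1.2217 -0.2008]
 [-1.7182  1.0838]]
tray -1.098749527362122 -0.9025986992634203 [0.6811 0.0821] [[ 1.9263  1.378 ]
 [-2.6168  1.4011]
 [ 0.6905 -2.7791]]
pin cap [[0.68   0.0827 0.023 ]]
funnel rim meas [[ 0.6618 -0.0012  0.218 ]] pred [ 0.6623 -0.0002]
btn pivot [ 0.5487 -0.1407] dist r 0.5664412403722284
bar end [-0.0768 -0.2398]
bar end [-0.1554 -0.2723]
pigb [-0.0092 -0.268 ] piga [-0.1436  0.0384]
jar [ 0.0024 -0.0933]
push now [0.5002 0.0627] home [ 0.5819 -0.0709]
```

View pics/ovt.png

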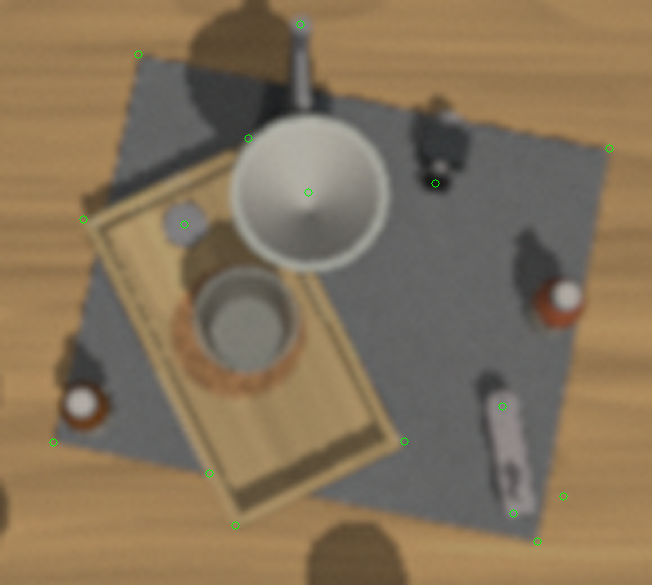

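View pics/ovs.png

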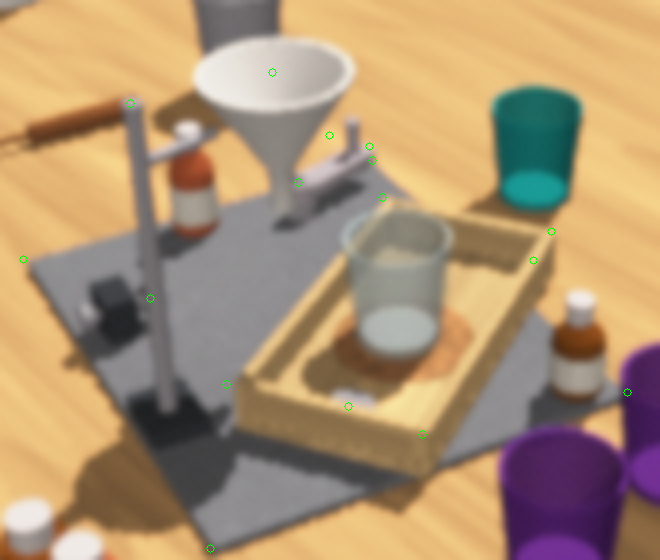

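Overlay points agree within about 3 mm. The tray is turned about -0.90 rad from home and the button sits at about 0.42 rad. Next I'll check clearances and plan the moves.

```bash
python3 - <<'E'
from h import *
np.set_printoptions(precision=4,suppress=True)
d=np.load('pose.npz');th=float(d['th']);t=d['t'];tt=float(d['tt'])
rot=lambda a:np.array([[np.cos(a),-np.sin(a)],[np.sin(a),np.cos(a)]])
print('cup top',onz('top',[(359,268)],.078), 'base', onz('top',[(359,267)],.0))
print('scene cup base', onz('scene',[(348,192)],.0))
print('piga',rot(th)@[-.1436,.0384]+t,'purple',onz('top',[(262,210),(260,176)],.078))
s=bot.get_state();p=s['eef_pos'];M=s['tcp_rot']
off=.015
for a in np.linspace(tt,th,7):
  c=rot(a)@[-.065-off,-.17]+t; print('yaw',round(a,3),'tcp',c)
for k in (.05,.03,.015):
  c=rot(tt)@[-.065-k,-.17]+t; dl=M.T@(np.r_[c,.2]-p); print(k,c,'slide tool frame mm',dl*1e3)
print('roll deg needed (world yaw)',np.degrees(tt-(-0.427)))
E
```

```text
cup top [[ 0.3847 -0.0522  0.078 ]] base [[ 0.3856 -0.0571  0.    ]]
scene cup base [[ 0.3809 -0.0589  0.    ]]
piga [0.5455 0.1488] purple [[0.5575 0.2434 0.078 ]
 [0.6629 0.2527 0.078 ]]
yaw -1.099 tcp [0.491  0.0771]
yaw -0.948 tcp [0.4941 0.0491]
yaw -0.798 tcp [0.5013 0.0218]
yaw -0.647 tcp [ 0.5125 -0.0042]
yaw -0.497 tcp [ 0.5274 -0.0281]
yaw -0.347 tcp [ 0.5458 -0.0495]
yaw -0.196 tcp [ 0.5672 -0.068 ]
0.05 [0.4751 0.1083] slide tool frame mm [-254.4442  387.7119   30.9431]
0.03 [0.4842 0.0905] slide tool frame mm [-266.8947  403.3639   30.9547]
0.015 [0.491  0.0771] slide tool frame mm [-276.2326  415.1029   30.9634]
roll deg needed (world yaw) -38.4884128077574
```

```bash
python3 -m pendant '{"slide":[[-15,23,0],[-25,38,0],[-28,42,0],[-28,42,0],[-28,42,0],[-28,42,0],[-28,42,0],[-28,42,0],[-28,42,0],[-15,25,0]],"roll":[0,0,0,0,0,0,0,0,0,0],"hand":[0,0,0,0,0,0,0,0,0,0]}' 40
```

```text
time: 1.1
eef_pos: [0.4691, 0.1147, 0.231]
tcp_rot: [[0.416, 0.909, -0.0], [0.909, -0.416, -0.0], [-0.001, 0.0, -1.0]]
ft_force: [-0.3, 1.2, 0.3]
finger_gap: -0.001
```

```bash
python3 -m pendant '{"slide":[[0,0,10],[0,0,20],[0,0,25],[0,0,30],[0,0,30],[0,0,30],[0,0,25],[0,0,18],[0,0,12],[0,0,8]],"roll":[3,5,5,5.5,5,5,5,3,2,0],"hand":[0,0,0,0,0,0,0,0,0,0]}'
python3 - <<'E'
from h import *
cv2.imwrite('pics/a1.png',cv2.resize(bot.snapshot('scene')[100:300,180:440,::-1],None,fx=3,fy=3))
d=np.load('pose.npz');th=float(d['th']);t=d['t'];tt=float(d['tt'])
rot=lambda a:np.array([[np.cos(a),-np.sin(a)],[np.sin(a),np.cos(a)]])
s=bot.get_state();M=s['tcp_rot'];p=s['eef_pos'];print(p,np.arctan2(M[1,1],M[0,1]),s['ft_force'],'in tray',rot(tt).T@(p[:2]-t))
E
```

```text
time: 2.1
eef_pos: [0.4673, 0.1176, 0.0221]
tcp_rot: [[0.891, 0.454, -0.002], [0.454, -0.891, -0.0], [-0.002, -0.001, -1.0]]
ft_force: [1.1, -0.1, 0.3]
finger_gap: -0.003
[0.467014   0.11763458 0.0214737 ] -1.0979822518769031 [-1.26421323 -0.08987094 -1.76911517] in tray [-0.12698829 -0.1729761 ]
```

View pics/a1.png

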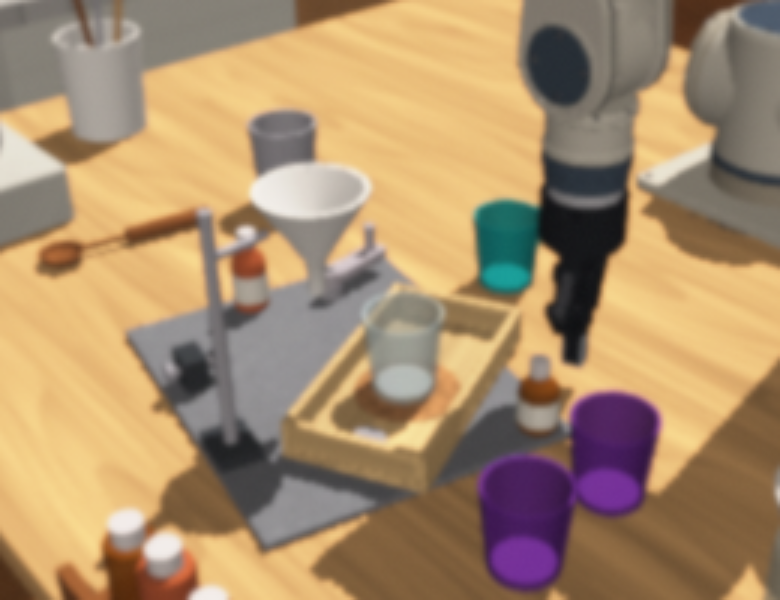

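The finger tip is at (575,355), clear of the amber bottle at (540,400), with about 48 mm still to go to the rim. I'll approach now.

```bash
cat > st.py <<'E'
from h import *
d=np.load('pose.npz');th=float(d['th']);t=d['t']
rot=lambda a:np.array([[np.cos(a),-np.sin(a)],[np.sin(a),np.cos(a)]])
s=bot.get_state();M=s['tcp_rot'];p=s['eef_pos'];f=s['ft_force']
a=np.arctan2(M[1,1],M[0,1]);v=rot(th).T@(p[:2]-t)*1e3
r=np.hypot(*v)
print('t %.2f z %.1f yaw-home %.1fdeg base xy %.1f %.1f  f tool y %.1f x %.1f z %.1f'%(s['time'],p[2]*1e3,np.degrees(a-th),*v,f@M[:,1],f@M[:,0],f[2]),'in tool-yaw pin frame',rot(a).T@(p[:2]-t)*1e3)
E
python3 -m pendant '{"slide":[[0,3,0],[0,7,0],[0,8,0],[0,7,0],[0,6,0],[0,5,0],[0,4,0],[0,3,0],[0,3,0],[0,2,0]],"roll":[0,0,0,0,0,0,0,0,0,0],"hand":[0,0,0,0,0,0,0,0,0,0]}'; python3 st.py
```

```text
time: 3.15
eef_pos: [0.4898, 0.0748, 0.0233]
tcp_rot: [[0.891, 0.455, -0.0], [0.455, -0.891, 0.0], [-0.0, -0.0, -1.0]]
ft_force: [0.2, 0.0, 0.0]
finger_gap: 0.001
t 3.15 z 23.3 yaw-home -51.7deg base xy -183.7 -45.0  f tool y 0.1 x 0.2 z 0.0 in tool-yaw pin frame [ -78.49214835 -172.11878812]
```

```bash
python3 -m pendant '{"slide":[[0,2,0],[-1.3,3,0],[-1.9,4.5,0],[-2.6,6,0],[-3.1,7.6,0],[-3.1,7.6,0],[-3.1,7.6,0],[-2.6,6,0],[-1.9,4.5,0],[-1.3,3,0]],"roll":[0,-1,-1.5,-2,-2.5,-2.5,-2.5,-2,-1.5,-1],"hand":[0,0,0,0,0,0,0,0,0,0]}'; python3 st.py
python3 - <<'E'
from h import *
cv2.imwrite('pics/a2.png',cv2.resize(bot.snapshot('top')[125:285,275:420,::-1],None,fx=3.7,fy=3.7,interpolation=cv2.INTER_CUBIC))
E
```

```text
time: 4.15
eef_pos: [0.5008, 0.0205, 0.0232]
tcp_rot: [[0.724, 0.69, -0.001], [0.69, -0.724, 0.001], [-0.0, -0.001, -1.0]]
ft_force: [-3.0, 4.0, 3.0]
finger_gap: -0.002
t 4.15 z 23.2 yaw-home -35.1deg base xy -162.4 -96.2  f tool y -5.0 x 0.6 z 3.0 in tool-yaw pin frame [ -77.57300032 -172.08898899]
```

View pics/a2.png

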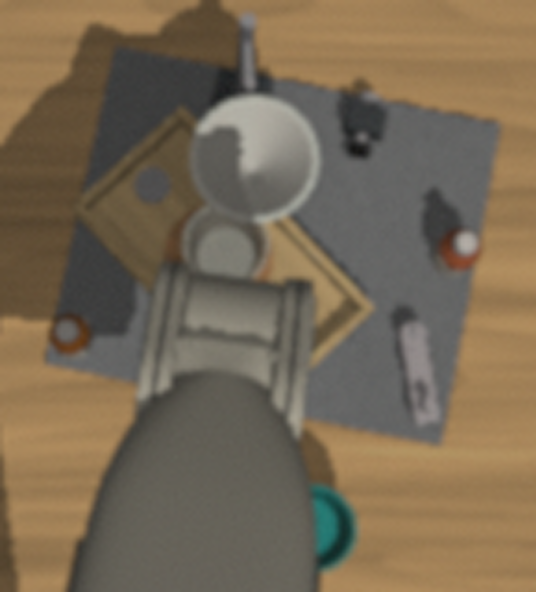

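In the picture the tray has turned to about -35° and the jar is upright on its mat at (225,250). Sliding takes about 5 N. I'll continue the sweep to roughly 9° short.

```bash
python3 -m pendant '{"slide":[[-1.3,3,0],[-2.5,6,0],[-3.9,9.2,0],[-4.3,10.6,0],[-4.3,10.6,0],[-4.3,10.6,0],[-4.3,10.6,0],[-3.9,9.2,0],[-2.6,6,0],[-1.3,3,0]],"roll":[-1,-2,-3,-3.5,-3.5,-3.5,-3.5,-3,-2,-1],"hand":[0,0,0,0,0,0,0,0,0,0]}'; python3 st.py
python3 - <<'E'
from h import *
cv2.imwrite('pics/a3.png',cv2.resize(bot.snapshot('scene')[100:300,180:440,::-1],None,fx=3,fy=3,interpolation=cv2.INTER_CUBIC))
E
```

```text
time: 5.2
eef_pos: [0.5469, -0.0514, 0.0231]
tcp_rot: [[0.348, 0.937, -0.001], [0.937, -0.348, -0.0], [-0.001, -0.001, -1.0]]
ft_force: [-3.8, 2.0, 2.8]
finger_gap: -0.002
t 5.20 z 23.1 yaw-home -9.1deg base xy -103.2 -157.7  f tool y -4.3 x 0.5 z 2.8 in tool-yaw pin frame [ -76.80863147 -172.09315304]
```

View pics/a3.png

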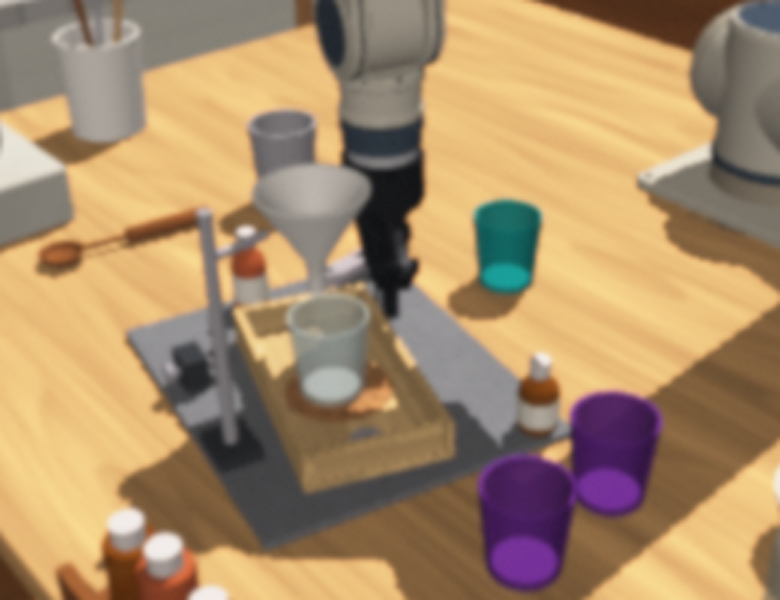

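The jar is upright at (325,350), the wrist is clear of the funnel, and about 27 mm remain. I'll move 15 mm, then feel in small steps.

```bash
python3 -m pendant '{"slide":[[-0.7,1.5,0],[-0.8,1.8,0],[-0.8,1.8,0],[-0.8,1.8,0],[-0.8,1.8,0],[-0.8,1.8,0],[-0.6,1.5,0],[-0.6,1.5,0],[-0.6,1.5,0],[0,0,0]],"roll":[-0.5,-0.6,-0.6,-0.6,-0.6,-0.6,-0.5,-0.5,-0.5,0],"hand":[0,0,0,0,0,0,0,0,0,0]}'; python3 st.py
```

```text
time: 6.25
eef_pos: [0.5594, -0.062, 0.0233]
tcp_rot: [[0.266, 0.964, 0.0], [0.964, -0.266, -0.0], [-0.0, 0.0, -1.0]]
ft_force: [-1.1, 0.1, -0.4]
finger_gap: -0.001
t 6.25 z 23.3 yaw-home -4.2deg base xy -88.8 -165.6  f tool y -1.1 x -0.2 z -0.4 in tool-yaw pin frame [ -76.46129189 -171.70026335]
```

```bash
python3 -m pendant '{"slide":[[-0.1,0.3,0],[-0.1,0.3,0],[-0.1,0.3,0],[-0.1,0.3,0],[-0.1,0.3,0],[-0.1,0.3,0],[-0.1,0.3,0],[-0.1,0.3,0],[-0.1,0.3,0],[-0.1,0.3,0]],"roll":[-0.1,-0.1,-0.1,-0.1,-0.1,-0.1,-0.1,-0.1,-0.1,-0.1],"hand":[0,0,0,0,0,0,0,0,0,0]}'; python3 st.py
```

```text
time: 7.25
eef_pos: [0.5617, -0.0636, 0.0233]
tcp_rot: [[0.249, 0.968, -0.0], [0.968, -0.249, -0.0], [-0.0, -0.0, -1.0]]
ft_force: [-4.1, -0.6, 1.9]
finger_gap: -0.001
t 7.25 z 23.3 yaw-home -3.2deg base xy -86.2 -166.7  f tool y -3.9 x -1.6 z 1.9 in tool-yaw pin frame [ -76.76747749 -171.30706574]
```

```bash
python3 -m pendant '{"slide":[[-0.05,0.15,0],[-0.05,0.15,0],[-0.05,0.15,0],[-0.05,0.15,0],[-0.05,0.15,0],[-0.05,0.15,0],[-0.05,0.15,0],[-0.05,0.15,0],[-0.05,0.15,0],[-0.05,0.15,0]],"roll":[-0.05,-0.05,-0.05,-0.05,-0.05,-0.05,-0.05,-0.05,-0.05,-0.05],"hand":[0,0,0,0,0,0,0,0,0,0]}'; python3 st.py
```

```text
time: 8.25
eef_pos: [0.5631, -0.0644, 0.0233]
tcp_rot: [[0.241, 0.971, -0.0], [0.971, -0.241, -0.0], [-0.0, -0.0, -1.0]]
ft_force: [-4.1, -0.5, 3.0]
finger_gap: -0.001
t 8.25 z 23.3 yaw-home -2.7deg base xy -84.8 -167.3  f tool y -3.8 x -1.5 z 3.0 in tool-yaw pin frame [ -76.77884348 -171.10515557]
```

```bash
python3 -m pendant '{"slide":[[-0.05,0.12,0],[-0.05,0.12,0],[-0.05,0.12,0],[-0.05,0.12,0],[-0.05,0.12,0],[-0.05,0.12,0],[-0.05,0.12,0],[-0.05,0.12,0],[-0.05,0.12,0],[-0.05,0.12,0]],"roll":[-0.04,-0.04,-0.04,-0.04,-0.04,-0.04,-0.04,-0.04,-0.04,-0.04],"hand":[0,0,0,0,0,0,0,0,0,0]}'; python3 st.py
```

```text
time: 9.25
eef_pos: [0.5641, -0.0651, 0.0233]
tcp_rot: [[0.234, 0.972, 0.0], [0.972, -0.234, -0.0], [-0.0, 0.0, -1.0]]
ft_force: [-4.9, 0.3, 2.4]
finger_gap: 0.001
t 9.25 z 23.3 yaw-home -2.3deg base xy -83.6 -167.8  f tool y -4.8 x -0.8 z 2.4 in tool-yaw pin frame [ -76.75176675 -171.05327849]
```

```bash
python3 -m pendant '{"slide":[[-0.05,0.1,0],[-0.05,0.1,0],[-0.05,0.1,0],[-0.05,0.1,0],[-0.05,0.1,0],[-0.05,0.1,0],[-0.05,0.1,0],[-0.05,0.1,0],[-0.05,0.1,0],[-0.05,0.1,0]],"roll":[-0.03,-0.03,-0.03,-0.03,-0.03,-0.03,-0.03,-0.03,-0.03,-0.03],"hand":[0,0,0,0,0,0,0,0,0,0]}'; python3 st.py
```

```text
time: 10.25
eef_pos: [0.565, -0.0658, 0.0233]
tcp_rot: [[0.229, 0.973, 0.0], [0.973, -0.229, 0.0], [0.0, 0.0, -1.0]]
ft_force: [-4.8, 0.7, 4.5]
finger_gap: -0.003
t 10.25 z 23.3 yaw-home -2.0deg base xy -82.6 -168.3  f tool y -4.8 x -0.4 z 4.5 in tool-yaw pin frame [ -76.64676928 -171.11040505]
```

```bash
python3 -m pendant '{"slide":[[-0.05,0.1,0],[-0.05,0.1,0],[-0.05,0.1,0],[-0.05,0.1,0],[-0.05,0.1,0],[-0.05,0.1,0],[-0.05,0.1,0],[-0.05,0.1,0],[-0.05,0.1,0],[-0.05,0.1,0]],"roll":[-0.03,-0.03,-0.03,-0.03,-0.03,-0.03,-0.03,-0.03,-0.03,-0.03],"hand":[0,0,0,0,0,0,0,0,0,0]}'; python3 st.py
```

```text
time: 11.25
eef_pos: [0.5656, -0.0663, 0.0232]
tcp_rot: [[0.224, 0.975, -0.001], [0.975, -0.224, 0.0], [0.0, -0.001, -1.0]]
ft_force: [-5.7, 1.6, 4.4]
finger_gap: 0.002
t 11.25 z 23.2 yaw-home -1.7deg base xy -81.9 -168.7  f tool y -5.9 x 0.3 z 4.4 in tool-yaw pin frame [ -76.87242994 -171.07691705]
```

```bash
python3 -m pendant '{"slide":[[0,0.1,0],[0,0.1,0],[0,0.1,0],[0,0.1,0],[0,0.1,0],[0,0.1,0],[0,0,0],[0,0,0],[0,0,0],[0,0,0]],"roll":[0,0,0,0,0,0,0,0,0,0],"hand":[0,0,0,0,0,0,0,0,0,0]}'; python3 st.py
```

```text
time: 12.25
eef_pos: [0.5656, -0.0663, 0.0232]
tcp_rot: [[0.224, 0.975, -0.001], [0.975, -0.224, 0.001], [0.0, -0.002, -1.0]]
ft_force: [-8.6, 2.0, 7.1]
finger_gap: -0.004
t 12.25 z 23.2 yaw-home -1.7deg base xy -81.9 -168.7  f tool y -8.9 x 0.0 z 7.1 in tool-yaw pin frame [ -76.8452568  -171.09299951]
```

The tray has stopped moving and the force is rising, so it is on the pad. I'll press on in small steps.

```bash
python3 -m pendant '{"slide":[[0,0.1,0],[0,0.1,0],[0,0.1,0],[0,0.1,0],[0,0.1,0],[0,0.1,0],[0,0.1,0],[0,0,0],[0,0,0],[0,0,0]],"roll":[0,0,0,0,0,0,0,0,0,0],"hand":[0,0,0,0,0,0,0,0,0,0]}'; python3 st.py
```

```text
time: 13.25
eef_pos: [0.5656, -0.0664, 0.0231]
tcp_rot: [[0.224, 0.975, -0.003], [0.975, -0.224, 0.001], [0.0, -0.003, -1.0]]
ft_force: [-10.3, 3.5, 7.2]
finger_gap: 0.001
t 13.25 z 23.1 yaw-home -1.7deg base xy -81.9 -168.8  f tool y -10.9 x 1.1 z 7.2 in tool-yaw pin frame [ -76.80579956 -171.12541926]
```

```bash
python3 -m pendant '{"slide":[[0,0.2,0],[0,0.2,0],[0,0.2,0],[0,0.2,0],[0,0.2,0],[0,0,0],[0,0,0],[0,0,0],[0,0,0],[0,0,0]],"roll":[0,0,0,0,0,0,0,0,0,0],"hand":[0,0,0,0,0,0,0,0,0,0]}'; python3 st.py
```

```text
time: 14.25
eef_pos: [0.5656, -0.0664, 0.023]
tcp_rot: [[0.224, 0.975, -0.004], [0.975, -0.224, 0.001], [-0.0, -0.005, -1.0]]
ft_force: [-14.1, 3.8, 10.9]
finger_gap: 0.004
t 14.25 z 23.0 yaw-home -1.7deg base xy -81.9 -168.8  f tool y -14.6 x 0.5 z 10.9 in tool-yaw pin frame [ -76.79263135 -171.11399461]
```

```bash
python3 -m pendant '{"slide":[[0,0.2,0],[0,0.1,0],[0,0,0],[0,0,0],[0,0,0],[0,0,0],[0,0,0],[0,0,0],[0,0,0],[0,0,0]],"roll":[0,0,0,0,0,0,0,0,0,0],"hand":[0,0,0,0,0,0,0,0,0,0]}'; python3 st.py
```

```text
time: 15.25
eef_pos: [0.5657, -0.0664, 0.023]
tcp_rot: [[0.224, 0.975, -0.005], [0.975, -0.224, 0.001], [0.0, -0.005, -1.0]]
ft_force: [-16.7, 3.2, 12.0]
finger_gap: 0.0
t 15.25 z 23.0 yaw-home -1.7deg base xy -81.8 -168.8  f tool y -17.0 x -0.7 z 12.0 in tool-yaw pin frame [ -76.77589883 -171.11432502]
```

```bash
python3 -m pendant '{"slide":[[0,0,0],[0,0,0],[0,0,0],[0,0,0],[0,0,0],[0,0,0],[0,0,0],[0,0,0],[0,0,0],[0,0,0]],"roll":[0,0,0,0,0,0,0,0,0,0],"hand":[0,0,0,0,0,0,0,0,0,0]}'; python3 st.py
python3 - <<'E'
from h import *
cv2.imwrite('pics/a4.png',cv2.resize(bot.snapshot('scene')[100:300,180:440,::-1],None,fx=3,fy=3,interpolation=cv2.INTER_CUBIC))
E
```

```text
time: 16.25
eef_pos: [0.5657, -0.0664, 0.023]
tcp_rot: [[0.224, 0.975, -0.005], [0.975, -0.224, 0.001], [-0.0, -0.005, -1.0]]
ft_force: [-17.2, 3.7, 11.9]
finger_gap: -0.002
t 16.25 z 23.0 yaw-home -1.7deg base xy -81.8 -168.8  f tool y -17.6 x -0.2 z 11.9 in tool-yaw pin frame [ -76.76176379 -171.10850582]
```

View pics/a4.png

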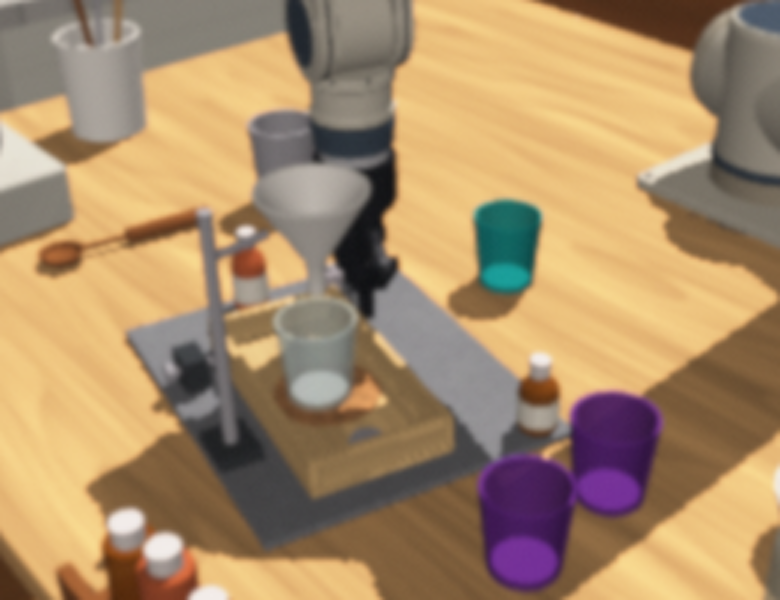

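The tray is pressed home: 17 N at the finger, about 4-6 N of it friction, so the stop bears about 12 N. That held for over 2 s. The jar is upright under the spout at (318,350). I'll retreat and then look from the top.

```bash
python3 -m pendant '{"slide":[[0,-1,0],[0,-2,0],[0,-4,0],[0,-8,0],[0,-12,0],[0,-14,0],[0,-10,-15],[0,-5,-25],[0,0,-25],[0,0,-12]],"roll":[0,0,0,0,0,0,0,0,0,0],"hand":[0,0,0,0,0,0,0,0,0,0]}'; python3 st.py
python3 - <<'E'
from h import *
cv2.imwrite('pics/a5.png',cv2.resize(bot.snapshot('top')[125:285,275:420,::-1],None,fx=3.7,fy=3.7,interpolation=cv2.INTER_CUBIC))
d=np.load('pose.npz');th=float(d['th']);t=d['t']
rot=lambda a:np.array([[np.cos(a),-np.sin(a)],[np.sin(a),np.cos(a)]])
P=bot.get_state()
# target point in base: button a=.42, finger 32mm behind post
for a in (.42,):
  D=5*np.pi/4-a
  post=np.array([-.084+.06*np.cos(D),-.245+.06*np.sin(D)]);tan=np.array([np.sin(D),-np.cos(D)])
  for k in (.035,.020):
    g=post-k*tan; w=rot(th)@g+t; dl=P['tcp_rot'].T@np.r_[w-P['eef_pos'][:2],0]*1e3
    print(k,g,w,'slide now',dl,'tool yaw in base deg',np.degrees(np.arctan2(tan[1],tan[0])))
print('beaker',onz('top',[(461,243)],.1))
E
```

```text
time: 17.3
eef_pos: [0.5139, -0.0546, 0.1023]
tcp_rot: [[0.224, 0.975, 0.003], [0.975, -0.224, -0.001], [-0.0, 0.003, -1.0]]
ft_force: [0.4, -0.2, 0.4]
finger_gap: 0.004
t 17.30 z 102.3 yaw-home -1.7deg base xy -134.9 -167.3  f tool y 0.4 x -0.1 z 0.4 in tool-yaw pin frame [-129.85151798 -171.25424502]
0.035 [-0.12753265 -0.29912863] [ 0.49543032 -0.18534922] slide now [-1.31539544e+02  1.06327368e+01  7.24317721e-02] tool yaw in base deg 110.93577260450543
0.02 [-0.13289247 -0.2851189 ] [ 0.49290371 -0.17056355] slide now [-1.17696237e+02  4.85674449e+00  4.46333413e-02] tool yaw in base deg 110.93577260450543
beaker [[ 0.45964873 -0.3558383   0.1       ]]
```

View pics/a5.png

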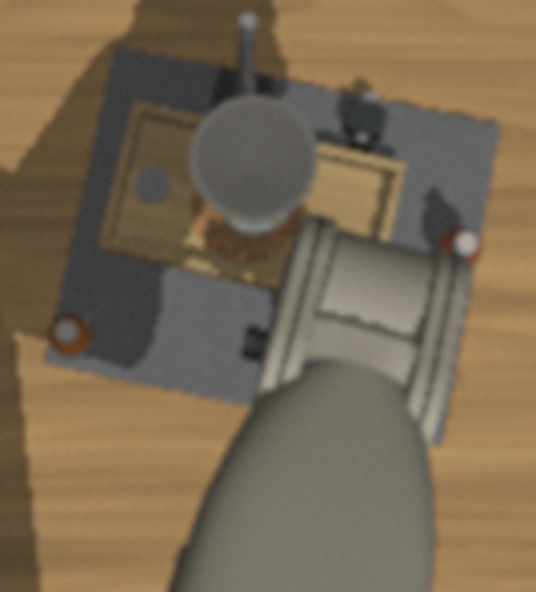

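The tray lies against the pad at (360,145). Now I'll move behind the post.

```bash
python3 -m pendant '{"slide":[[-6,0,0],[-12,1,0],[-16,1.5,0],[-17,1.5,0],[-17,1.5,0],[-17,1.5,0],[-17,1.5,0],[-15,1,0],[-10,1,0],[-5,0,0]],"roll":[0,0,0,0,0,0,0,0,0,0],"hand":[0,0,0,0,0,0,0,0,0,0]}'; python3 -m pendant '{"slide":[[0,0,0],[0,0,0],[0,0,0],[0,0,0],[0,0,0],[0,0,0],[0,0,0],[0,0,0],[0,0,0],[0,0,0]],"roll":[-8.5,-8.5,-8.5,-8.5,-8.5,-8.5,-8.5,-8.5,-8.5,-8.5],"hand":[0,0,0,0,0,0,0,0,0,0]}'; python3 st.py
python3 - <<'E'
from h import *
cv2.imwrite('pics/a6.png',cv2.resize(bot.snapshot('scene')[100:300,180:440,::-1],None,fx=3,fy=3,interpolation=cv2.INTER_CUBIC))
E
```

```text
time: 18.35
eef_pos: [0.4941, -0.1867, 0.0997]
tcp_rot: [[0.225, 0.974, -0.001], [0.974, -0.225, 0.0], [0.0, -0.001, -1.0]]
ft_force: [-0.1, 0.2, -0.4]
finger_gap: -0.001
time: 19.35
eef_pos: [0.4944, -0.1853, 0.1001]
tcp_rot: [[-0.953, 0.302, -0.0], [0.302, 0.953, 0.0], [0.0, 0.0, -1.0]]
ft_force: [0.5, -0.8, 0.2]
finger_gap: -0.005
t 19.35 z 100.1 yaw-home 83.7deg base xy -128.6 -299.3  f tool y -0.6 x -0.7 z 0.2 in tool-yaw pin frame [-311.61493286   94.75820796]
```

View pics/a6.png

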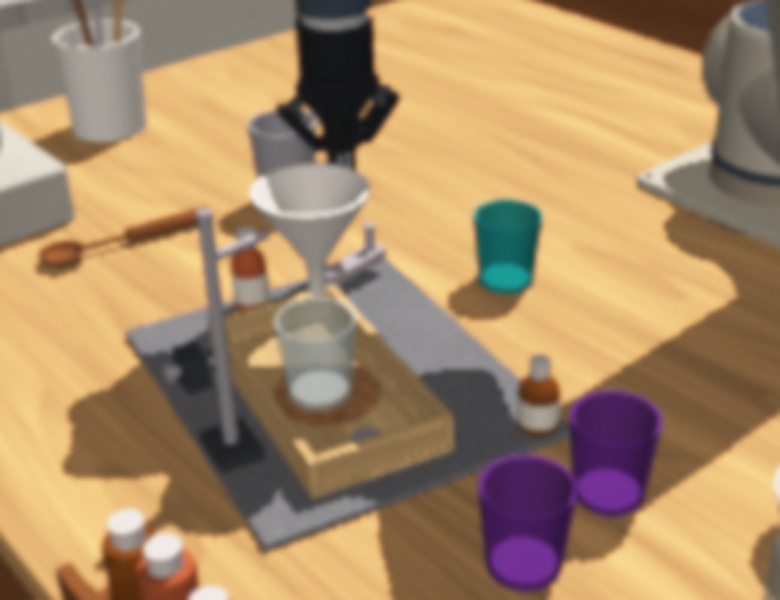

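The post top is at about (369,228) in the crop. I'll check its position by casting a ray to z = 64 mm.

```bash
python3 - <<'E'
from h import *
d=np.load('pose.npz');th=float(d['th']);t=d['t']
rot=lambda a:np.array([[np.cos(a),-np.sin(a)],[np.sin(a),np.cos(a)]])
for px in [(369,228)]:
  print('post scene',rot(th).T@(onz('scene',np.array([px])/3+[180,100],.064)[0,:2]-t))
# top view first crop: post top bright end ~ (520,470..515)
for px in [(517,478),(520,500)]: print('post top',rot(th).T@(onz('top',crop(px),.064)[0,:2]-t))
E
```

```text
post scene [-0.13822978 -0.25719955]
post top [-0.1332187  -0.26076217]
post top [-0.14749049 -0.26552713]
```

```bash
python3 - <<'E'
import cv2
a=cv2.imread('pics/top0.png')[200:250,370:410]; cv2.imwrite('pics/btn.png',cv2.resize(a,None,fx=12,fy=12,interpolation=cv2.INTER_CUBIC))
E
```

```text
(no output)
```

View pics/btn.png

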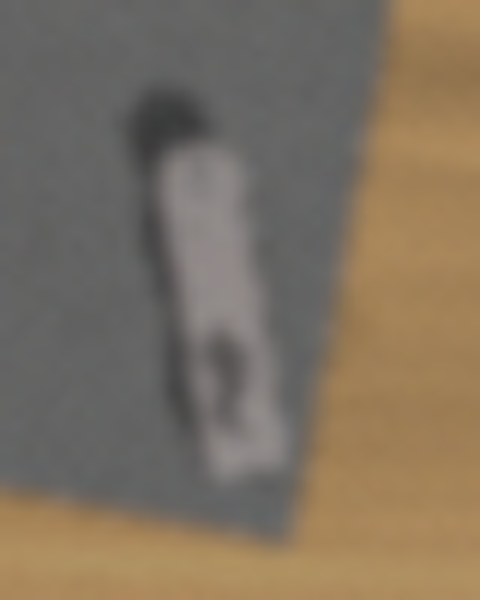

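The views agree on a post position of about (-140,-262) mm in base. I'll finish the roll and lower to z 44 mm.

```bash
python3 -m pendant '{"slide":[[0,0,0],[0,0,2],[0,0,6],[0,0,8],[0,0,10],[0,0,10],[0,0,8],[0,0,6],[0,0,4],[0,0,2]],"roll":[-7,-8,-7,-5,0,0,0,0,0,0],"hand":[0,0,0,0,0,0,0,0,0,0]}'; python3 st.py
```

```text
time: 20.4
eef_pos: [0.4944, -0.1855, 0.0439]
tcp_rot: [[-0.988, -0.157, -0.0], [-0.157, 0.988, 0.0], [0.0, 0.0, -1.0]]
ft_force: [-0.4, 1.0, 0.4]
finger_gap: -0.001
t 20.40 z 43.9 yaw-home 110.2deg base xy -128.5 -299.5  f tool y 1.1 x 0.3 z 0.4 in tool-yaw pin frame [-236.51846546  224.26715159]
```

```bash
python3 -m pendant '{"slide":[[0,3,0],[0,5,0],[0,5,0],[0,4,0],[0,2,0],[0.8,3.2,0],[1,4.3,0],[1,4.3,0],[1,4.3,0],[0.5,2.1,0]],"roll":[0,0,0,0,0,3,4,4,4,2],"hand":[0,0,0,0,0,0,0,0,0,0]}'; cat > sb.py <<'E'
from st import *
r=rot(a).T@(rot(0)@(p[:2]-t-rot(th)@[-.084,-.245]))*1e3
print('rel pivot in tool: radial(x) %.1f  along(y) %.1f'%(r[1],r[0]))
E
python3 sb.py
```

```text
time: 21.4
eef_pos: [0.4866, -0.1489, 0.0445]
tcp_rot: [[-0.99, 0.141, 0.0], [0.141, 0.99, -0.001], [-0.001, -0.001, -1.0]]
ft_force: [-0.8, -3.0, -0.6]
finger_gap: -0.006
t 21.40 z 44.5 yaw-home 93.1deg base xy -143.3 -265.1  f tool y -3.1 x 0.3 z -0.6 in tool-yaw pin frame [-256.91589803  157.60341354]
rel pivot in tool: radial(x) 60.4  along(y) -16.9
```

```bash
python3 -m pendant '{"slide":[[0.8,3.2,0],[1,4.3,0],[1,4.3,0],[1,4.3,0],[1,4.3,0],[1,4.3,0],[1,4.3,0],[1,4.3,0],[1,4.3,0],[0.8,3.2,0]],"roll":[3,4,4,4,4,4,4,4,4,3],"hand":[0,0,0,0,0,0,0,0,0,0]}'; python3 sb.py
python3 -c "
from h import *
cv2.imwrite('pics/a7.png',cv2.resize(bot.snapshot('scene')[100:300,180:440,::-1],None,fx=3,fy=3,interpolation=cv2.INTER_CUBIC))"
```

```text
time: 22.4
eef_pos: [0.495, -0.1088, 0.0445]
tcp_rot: [[-0.693, 0.721, 0.0], [0.721, 0.693, -0.001], [-0.001, -0.001, -1.0]]
ft_force: [-0.7, -2.3, -0.1]
finger_gap: -0.001
t 22.40 z 44.5 yaw-home 55.1deg base xy -142.9 -224.1  f tool y -2.1 x -1.2 z -0.1 in tool-yaw pin frame [-265.54176724  -10.93987657]
rel pivot in tool: radial(x) 60.3  along(y) -16.5
```

View pics/a7.png

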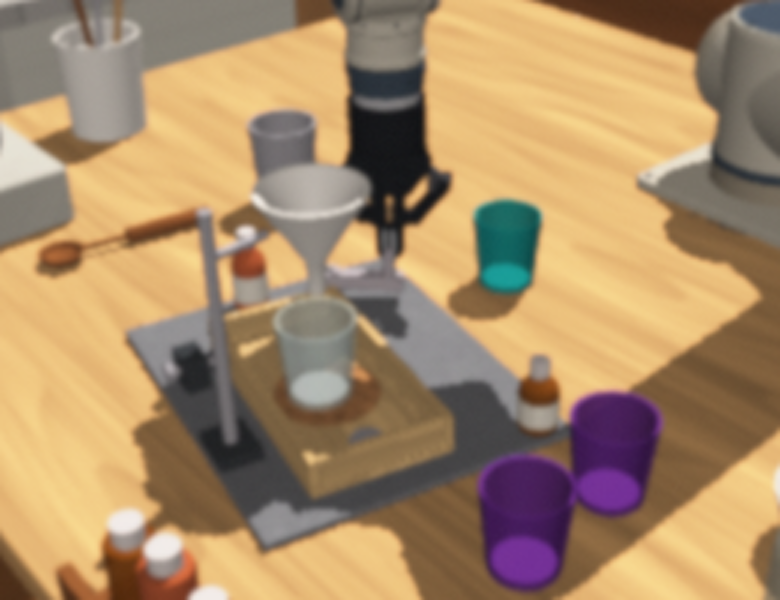

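The button follows, with its bar at (365,275). The finger is behind the post and the tray has not moved.

```bash
python3 -m pendant '{"slide":[[0.8,3.2,0],[1,4.3,0],[1,4.3,0],[1,4.3,0],[1,4.3,0],[1,4.3,0],[1,4.3,0],[1,4.3,0],[1,4.3,0],[0.8,3.2,0]],"roll":[3,4,4,4,4,4,4,4,4,3],"hand":[0,0,0,0,0,0,0,0,0,0]}'; python3 sb.py
```

```text
time: 23.45
eef_pos: [0.526, -0.082, 0.0443]
tcp_rot: [[-0.104, 0.995, -0.001], [0.995, 0.104, -0.0], [-0.0, -0.001, -1.0]]
ft_force: [-1.8, -1.2, 0.7]
finger_gap: 0.001
t 23.45 z 44.3 yaw-home 17.2deg base xy -117.6 -191.8  f tool y -1.9 x -1.0 z 0.7 in tool-yaw pin frame [-169.09393476 -148.48449849]
rel pivot in tool: radial(x) 60.7  along(y) -16.4
```

```bash
python3 -m pendant '{"slide":[[0.4,1.6,0],[0.4,1.6,0],[0.4,1.6,0],[0.4,1.6,0],[0.4,1.6,0],[0.2,1.1,0],[0.2,1.1,0],[0,0,0],[0,0,0],[0,0,0]],"roll":[1.5,1.5,1.5,1.5,1.5,1,1,0,0,0],"hand":[0,0,0,0,0,0,0,0,0,0]}'; python3 sb.py
```

```text
time: 24.45
eef_pos: [0.5365, -0.0792, 0.0443]
tcp_rot: [[0.06, 0.998, 0.0], [0.998, -0.06, 0.0], [0.0, 0.0, -1.0]]
ft_force: [-0.7, -0.6, -0.6]
finger_gap: -0.003
t 24.45 z 44.3 yaw-home 7.8deg base xy -107.9 -187.0  f tool y -0.7 x -0.6 z -0.6 in tool-yaw pin frame [-132.29310629 -170.63325184]
rel pivot in tool: radial(x) 60.7  along(y) -15.8
```

```bash
python3 -m pendant '{"slide":[[0.3,1.1,0],[0.3,1.1,0],[0.3,1.1,0],[0.3,1.1,0],[0.3,1.1,0],[0.3,1.1,0],[0.3,1.1,0],[0,0.5,0],[0,0.3,0],[0,0.2,0]],"roll":[1,1,1,1,1,1,1,0.5,0.3,0.2],"hand":[0,0,0,0,0,0,0,0,0,0]}'; python3 sb.py
```

```text
time: 25.45
eef_pos: [0.5432, -0.0778, 0.0441]
tcp_rot: [[0.2, 0.98, -0.004], [0.98, -0.2, 0.001], [-0.0, -0.004, -1.0]]
ft_force: [-11.3, 0.4, 6.0]
finger_gap: 0.003
t 25.45 z 44.1 yaw-home -0.3deg base xy -101.7 -184.4  f tool y -11.2 x -1.8 z 6.0 in tool-yaw pin frame [-100.77698498 -184.84802667]
rel pivot in tool: radial(x) 60.6  along(y) -18.0
```

The force jumped to 11 N, so the button is at its limit. I'll hold briefly, retreat, and look.

```bash
python3 -m pendant '{"slide":[[0,0,0],[0,0,0],[0,0,0],[0,-1,0],[0,-2,0],[0,-6,0],[0,-12,0],[0,-15,0],[0,-15,-10],[0,-10,-30]],"roll":[0,0,0,0,0,0,0,0,0,0],"hand":[0,0,0,0,0,0,0,0,0,0]}'
python3 -m pendant '{"slide":[[0,0,-40],[0,-20,-40],[20,-20,-40],[30,-20,-20],[40,-20,0],[40,0,0],[40,0,0],[40,0,0],[30,0,0],[15,0,0]],"roll":[0,0,0,0,0,0,0,0,0,0],"hand":[0,0,0,0,0,0,0,0,0,0]}'; python3 sb.py
python3 -c "
from h import *
cv2.imwrite('pics/a8.png',cv2.resize(bot.snapshot('scene')[100:300,180:440,::-1],None,fx=3,fy=3,interpolation=cv2.INTER_CUBIC))
cv2.imwrite('pics/top8.png',bot.snapshot('top')[:,:,::-1])
cv2.imwrite('pics/a9.png',cv2.resize(cv2.imread('pics/top8.png')[125:255,275:420],None,fx=4.5,fy=4.5,interpolation=cv2.INTER_CUBIC))"
```

```text
time: 26.45
eef_pos: [0.4823, -0.0651, 0.0826]
tcp_rot: [[0.199, 0.98, -0.005], [0.98, -0.199, 0.002], [0.001, -0.005, -1.0]]
ft_force: [-0.8, 0.2, 0.0]
finger_gap: 0.003
time: 27.45
eef_pos: [0.4571, 0.2018, 0.2241]
tcp_rot: [[0.197, 0.98, -0.0], [0.98, -0.197, 0.0], [0.0, -0.0, -1.0]]
ft_force: [-0.2, -0.0, -0.7]
finger_gap: -0.001
t 27.45 z 224.1 yaw-home -0.1deg base xy -240.5 73.1  f tool y -0.1 x -0.1 z -0.7 in tool-yaw pin frame [-240.65405139   72.68428436]
rel pivot in tool: radial(x) 317.8  along(y) -157.1
```

View pics/a8.png

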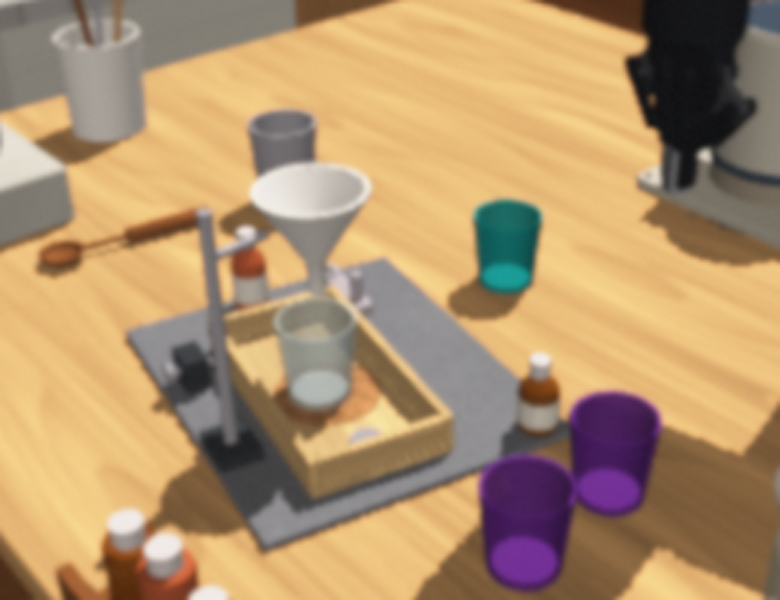

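View pics/a9.png

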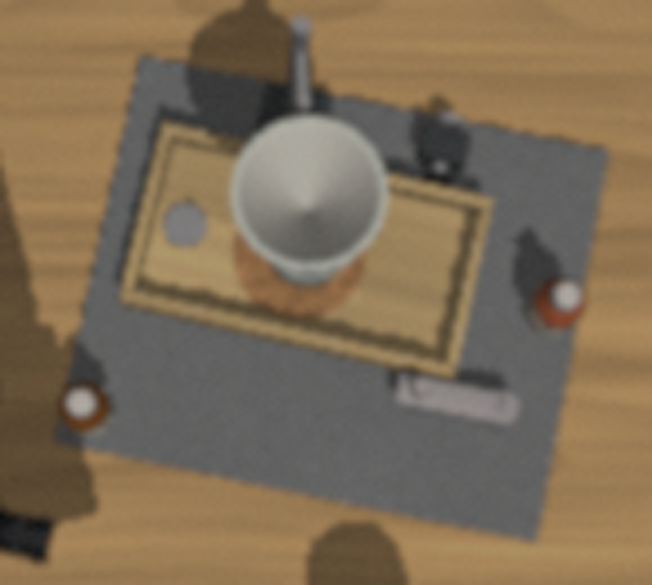

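```bash
python3 - <<'E'
from h import *
np.set_printoptions(precision=4,suppress=True)
d=np.load('pose.npz');th=float(d['th']);t=d['t']
rot=lambda a:np.array([[np.cos(a),-np.sin(a)],[np.sin(a),np.cos(a)]])
B=lambda n,px,z:(onz(n,px,z)[:,:2]-t)@rot(th)
A=np.array([[-.065,.03],[-.065,-.21],[.065,-.21],[.065,.03]])
T=B('top',crop([(122,302),(455,376),(492,197),(165,122)]),.044)
a,R,tt=rigid(A,T);print('tray rel base rad',a,tt,'push corner',R@[-.065,-.17]+tt)
b=B('top',crop([(512,407),(398,387)]),.036);v=b[1]-b[0];print('bar',b,'button rad',5*np.pi/4-(np.arctan2(v[1],v[0])))
s=lambda p:np.array(p)/3+[180,100]
rim=B('scene',s([(274,325),(356,325),(315,300),(315,349)]),.094)
bot_=B('scene',s([(319,389)]),.018)
mat=B('scene',s([(274,392),(381,392)]),.016)
print('jar rim pts',rim,rim[2:].mean(0),'bottom',bot_,'mat mean',mat.mean(0),'mat nominal',R@[0,-.085]+tt)
im=cv2.imread('pics/a8.png')[270:450,240:420];cv2.imwrite('pics/jar.png',cv2.resize(im,None,fx=3,fy=3))
E
```

```text
tray rel base rad -0.02193490020636441 [-0.001  -0.0002] push corner [-0.0697 -0.1687]
bar [[-0.0829 -0.2516]
 [-0.0851 -0.1709]] button rad 2.329040837273628
jar rim pts [[ 0.0353 -0.0949]
 [-0.0248 -0.0599]
 [-0.0119 -0.1139]
 [ 0.0207 -0.0445]] [ 0.0044 -0.0792] bottom [[ 0.0004 -0.0893]] mat mean [-0.0053 -0.084 ] mat nominal [-0.0028 -0.0852]
```

View pics/jar.png

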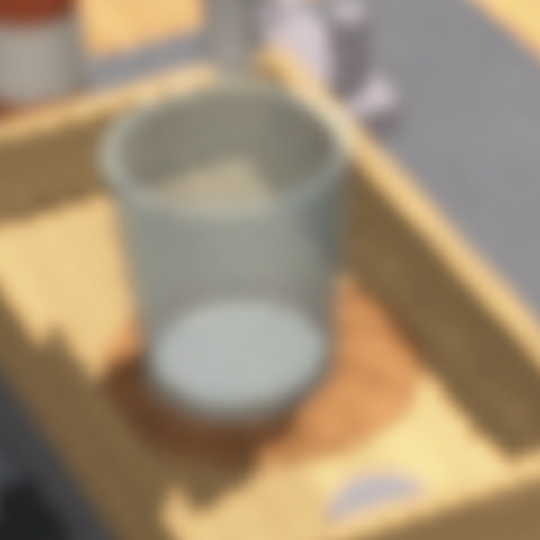

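Everything is in tolerance: tray -0.022 rad and 5 mm short of nominal, button about 2.33 rad, and the jar upright about 7–9 mm off the mat's middle. Handing in.

```bash
python3 -c "
from bench import bot
print(bot.hand_in(), bot.get_state()['time'])"
```

```text
the job is handed in; nothing more can be done
the job is handed in; nothing more can be done
```

The tray is home against the stop's pad with the turn-button fully round behind it, and I handed the job in at about 28 s of the 72 s. No verdict was reported.

**Pressing home:** I swung the tray in with the closed fingers, then felt for the pad in steps of about 1 mm. It met the pad about 5–6 mm short of nominal. I held it there for over 2 s with about 15–17.6 N at the finger, against 4–5 N for sliding. The force on the stop is only inferred from this, at about 10–13 N, and it cannot have been more than the 17.6 N at the finger. That went higher than I meant and left little margin under 18 N. The finger also dragged down on the rim with up to 12 N, so friction, and with it the stop force, is less certain.

**Turn-button:** I pushed the post round to its limit, where the force jumped to 11 N, then backed the arm away clear.

**Last checks, from the pictures:**

| Check | Measured | Limit |
|---|---|---|
| Tray angle to base | -0.022 rad | within 0.07 rad |
| Push corner short of nominal home | about 5 mm | 15 mm |
| Turn-button | about 2.33 rad | above 2.2 rad |
| Jar off the mat's middle | about 7–9 mm | 20 mm |

The jar stands upright, though I judged that by eye. The bystanders in view look unmoved, but I did not measure them. The tray angle read -0.03 rad from the tool while pressed, which agrees with the picture within measuring error.

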